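Make up two kits from the stock on the railway workbench

TASK

Make up the two kits from the stock on the bench, one item to a pocket, each standing upright on the tray floor: in the long three-pocket tray the model cottage goes in the middle pocket, with the large wire spool and the small glue bottle in the end pockets (either way round); in the square two-pocket tray go the small wire spool and the large glue bottle (either way round). Leave the shunting engine and the water tower where they stand.

Things in the scene. Friction and masses are not known exactly. Their poses are not given: they have to be found in the camera images.
- big_spool_center (a point): Spool of bare copper wire with black flanges, standing upright on one flange: a plain cylinder to grip, the large one, diameter 60 mm, height 48 mm, about 220 g. This point is its centre, 24 mm above its underside; z is its upright axis.
- small_spool_center (a point): Spool of bare copper wire with black flanges, standing upright on one flange: a plain cylinder to grip, the small one, diameter 38 mm, height 34 mm, about 80 g. This point is its centre, 17 mm above its underside; z is its upright axis.
- big_glue_center (a point): White plastic glue bottle with a paper band, standing upright: the large one, height 88 mm, straight body of diameter 48 mm up to 60 mm, then an orange nozzle, about 140 g. This point is on its axis, half-way up (44 mm above its underside); z is its upright axis.
- small_glue_center (a point): White plastic glue bottle with a paper band, standing upright: the small one, height 56 mm, straight body of diameter 32 mm up to 38 mm, then an orange nozzle, about 50 g. This point is on its axis, half-way up (28 mm above its underside); z is its upright axis.
- cottage_center (a point): Model cottage with pale walls and a red pitched roof, about 80 g, standing upright: 62 mm long (its x, along the ridge, between two flat upright gable ends that can be gripped), 46 mm wide (its y, walls 33 mm high), ridge 56 mm above its underside, small chimney to 62 mm. This point is in its middle, 28 mm above its underside; z is up.
- long_tray: Long shallow grey plastic tray, fixed to the bench, 280 mm (its x) by 110 mm (its y), walls 5 mm thick and 16 mm high, floor 5 mm thick. Two 5 mm dividers across its length, as high as the walls, make three equal pockets about 86 mm (along x) by 100 mm, centred at x = -92, 0 and +92 mm, y = 0. Origin at the centre of its underside, on the bench top; z is up.
- square_tray: Square shallow grey plastic tray, fixed to the bench, 150 mm by 150 mm, walls 5 mm thick and 16 mm high, floor 5 mm thick. One 5 mm divider, as high as the walls, makes two pockets about 67 mm (along the tray's x) by 140 mm (along its y), centred at x = -36 and +36 mm, y = 0. Origin at the centre of its underside, on the bench top; z is up.
- shunter_center (a point): Model shunting engine, grey with a cab, 84 mm long (its x), 33 mm wide, 47 mm high, loose, standing among the stock; not part of any kit. This point is in its middle, 23 mm above the bench.
- water_tower_center (a point): Model water tower, a wooden tub with a dark conical roof on four legs, base 40 by 40 mm, 72 mm high, loose, standing among the stock; not part of any kit. This point is on its axis, 36 mm above the bench.

How it is judged:
By the outcome, as a careful person would: the job done as asked, in the order asked, and still so for the second after the job is handed in, with the robot touching nothing.
It also fails if it takes over 122 s, if anything falls off the work surface, if the arm or the gripper's body presses on something with over 40 N, if the wrist force passes 120 N, or if a joint passes its speed limit or range.

ROBOT

A 6-joint arm with a two-finger parallel gripper is mounted at the origin on the work surface. World frame = base frame: x ahead of the robot, y to its left, z up, the work surface at z = 0. Lengths are in m, angles in rad, forces in N, time in s.
With the tool pointing down it reaches from about 0.3 to 0.775 m from the base axis. Payload 14.6 kg.
Tool frame: the origin (TCP) lies midway between the tips of the shut fingers; the grasp point (between the pads) lies 19 mm behind it (ctrl.pinch_z is the distance from the TCP to the grasp point, in m); z points along the fingers, y is the line along which they close (so a half turn about z gives the same grasp; the last joint's range is limited). The gripper opens to 94 mm and grips with 3 to 60 N. Pads are 16 mm wide; open, the fingers measure 119 mm over their backs; the gripper's body (75 mm by 177 mm) begins 78 mm behind the grasp point.
Start: joints at [1.09, 0.3, 1.521, -0, 1.321, -0.067], TCP at [0.221, 0.504, 0.205] pointing down, gripper open.
Joint ranges: [-3.03, 3.03], [-0.79, 2.21], [0.23, 2.52], [-1.04, 4.18], [0, 3.07], [-2.55, 2.55]. Speed limits (rad/s): [2.22, 2.22, 2.57, 3.14, 3.14, 3.14].

INTERFACE

Orientations are given as [roll, pitch, yaw] about the fixed x, y, z axes, in that order (R = Rz(yaw) Ry(pitch) Rx(roll)).
In Python, from station import ctrl gives the robot as it stands.
- The arm moves only by the tool jog_arm, never from a script. Its argument "motion" is a list of rows, each a list of 7 numbers: the shift along the tool's x, y, z in m, then the turn, a rotation vector about the tool's x, y, z in rad, then the opening, from -1 (shut) to 1 (fully open). In form: [[tx, ty, tz, rx, ry, rz, gripper], ...]. A call has 1 to 5 rows; each row shifts and turns the commanded pose from where the row before left it, along the tool's axes as they then stand; what a row does not reach is not made up. A row lasts 1/10 s, in which the tool goes at most 50 mm and 8.59 degrees, less where a joint would pass 70% of its speed; a pose out of reach is approached as far as the arm can. A call is refused whole if a number of a shift passes 0.05 or a number of a turn 0.15, either way. A call with a gripper value outside its range is refused whole. The fingers move at their own pace and stop on an object; "squeeze" is the grip in N (left out, the last holds). Time passes only in rows, so rows that do not move let the fingers close. It gives the time, the measured TCP pose, the force, the opening and the grip force at its end, in the units of the state.
- ctrl.get_obs(): the state, without advancing time (a new reading comes with each control period).
- ctrl.camera(name): name is "scene" or "top"; returns the picture (400x640x3 uint8, red, green, blue); there is no depth.
- ctrl.camera_model(name): a dict with "intrinsics" (3x3 intrinsics, pixels), "k1" (the pictures are not rectified: a ray, as slopes to the right and down, at radius r is drawn at 1 + k1 r^2 times it, then the intrinsics apply), "rvec" (rotation vector, rad) and "tvec" (3), from world to camera coordinates, as OpenCV has them. Camera axes: x right, y down, z forward; pixel columns grow to the right and rows downward; lengths in m; the calibration is good to about 2 mm. A picture is of the moment at which its call begins. camera_model takes no time and is no camera call.
- ctrl.hand_in(): hands the job in; it is judged then, once.
The state is a dict: "time_s": time; "qpos": joint angles; "joint_vel": joint speeds; "tau": joint torques, N m; "ee_pos": TCP position; "eef_rot": TCP orientation; "force": force on the tool from outside, world axes, zero at the start; "moment": the same for the moment, N m; "grip_width": finger opening in m; "grip_force": force on a finger pad.
Only numpy, scipy, OpenCV 4.12 (cv2) and the standard library are available. Lean on these libraries where they do the work, as an engineer would, in place of code of your own. Each camera call takes 0.05 s, during which the arm holds its last target. There are 200 camera calls.

## Working session

There is one attempt and no reset: what is moved stays moved. The work goes in short steps, Python scripts to look and compute and a tool call to move; the robot and the scene stay as the last step left them, time stands still between calls to the robot, and variables do not carry over. Pictures are saved under pics/ and viewed, at most 14 in all, crops included, and the job is handed in when it is done.

Besides the shell and the picture viewer there is one more tool, called after "Call:" by a JSON object that holds its "name" and its "arguments", one argument or row to a line. jog_arm: Moves the arm, as the interface text tells. Its arguments: {"type":"object","properties":{"motion":{"type":"array"},"squeeze":{"type":"number"}},"required":["motion"]}

```bash
mkdir -p pics
python3 - <<'E'
from station import ctrl
import cv2
for n in("top","scene"):
    im=ctrl.camera(n); cv2.imwrite(f"pics/{n}0.png",im[:,:,::-1])
    print(n,ctrl.camera_model(n))
print(ctrl.get_obs(),ctrl.pinch_z)
E
```

```text
top {'intrinsics': array([[517.18243491,   0.        , 320.48707066],
       [  0.        , 517.18243491, 202.30020632],
       [  0.        ,   0.        ,   1.        ]]), 'k1': -0.14694423735062997, 'rvec': array([ 2.15605911, -2.05015292,  0.22502061]), 'tvec': array([-0.01616361,  0.59361122,  1.00740413])}
scene {'intrinsics': array([[435.94935024,   0.        , 323.56704888],
       [  0.        , 435.94935024, 196.96757035],
       [  0.        ,   0.        ,   1.        ]]), 'k1': -0.007305229535173838, 'rvec': array([ 0.93025068,  2.29354722, -1.22570333]), 'tvec': array([ 0.41263144, -0.17221153,  1.32337204])}
{'time_s': 0.1, 'qpos': array([ 1.09038991e+00,  3.00412287e-01,  1.52149149e+00,  5.79354821e-06,
        1.32069469e+00, -6.65979271e-02]), 'joint_vel': array([ 0.00111883, -0.0025504 , -0.00163781, -0.00064882,  0.00162615,
        0.0008864 ]), 'tau': array([ 7.93696054e-04, -5.32650304e+01, -3.53283334e+01,  7.09290057e-02,
        2.34597491e-02, -3.07264281e-05]), 'ee_pos': array([0.22105156, 0.50337953, 0.20495649]), 'eef_rot': array([-3.14058945e+00, -7.25344461e-05,  2.72778269e+00]), 'force': array([-0.6154198 , -0.10579747,  0.36052318]), 'moment': array([-0.02899143,  0.04057602, -0.00633325]), 'grip_force': 0.0, 'grip_width': 0.09398037425869435} 0.0188
```

View pics/top0.png

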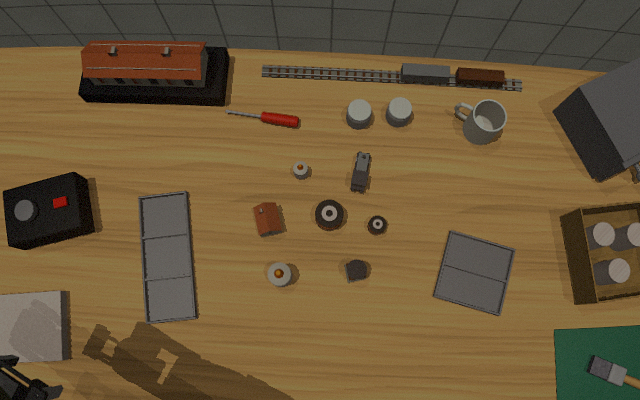

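View pics/scene0.png

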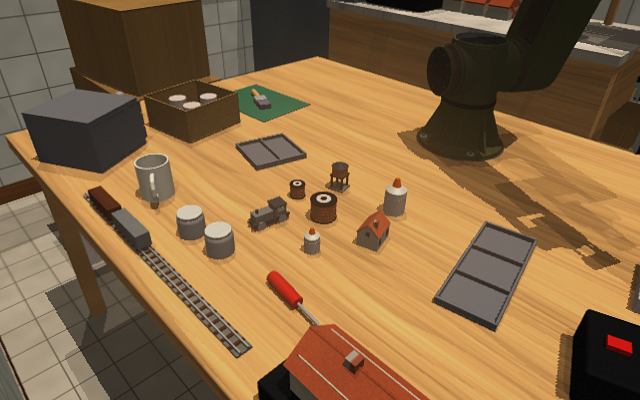

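The top view shows the small glue at (300,170), cottage (268,219), big glue (280,274), big spool (329,214), small spool (377,225), shunter (361,172), tower (356,270), long tray (168,257) and square tray (475,272). I'll enlarge these.

```bash
cat > h.py <<'E'
from station import ctrl
import cv2, numpy as np
def model(n):
    m=ctrl.camera_model(n); K=m["intrinsics"]; D=np.array([m["k1"],0,0,0,0.]); R=cv2.Rodrigues(m["rvec"])[0]
    return m,K,D,R
def ray(n,uv,z):
    m,K,D,R=model(n)
    # high-iteration undistort
    p=cv2.undistortPointsIter(np.array([[uv]],float),K,D,None,None,(3,100,1e-10))[0,0]
    c=-R.T@m["tvec"]; d=R.T@np.array([*p,1.])
    return c+d*(z-c[2])/d[2]
def proj(n,P):
    m,K,D,R=model(n)
    return cv2.projectPoints(np.array(P,float).reshape(-1,1,3),m["rvec"],m["tvec"],K,D)[0][:,0]
E
python3 - <<'E'
import cv2
im=cv2.imread("pics/top0.png")
cv2.imwrite("pics/c1.png",cv2.resize(im[145:290,245:395],None,fx=4,fy=4,interpolation=cv2.INTER_CUBIC))
a=cv2.resize(im[185:328,130:210],None,fx=4,fy=4,interpolation=cv2.INTER_CUBIC)
b=cv2.resize(im[185:328,425:525],None,fx=4,fy=4,interpolation=cv2.INTER_CUBIC)
cv2.imwrite("pics/c2.png",cv2.hconcat([a,b]))
E
```

```text
(no output)
```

View pics/c1.png

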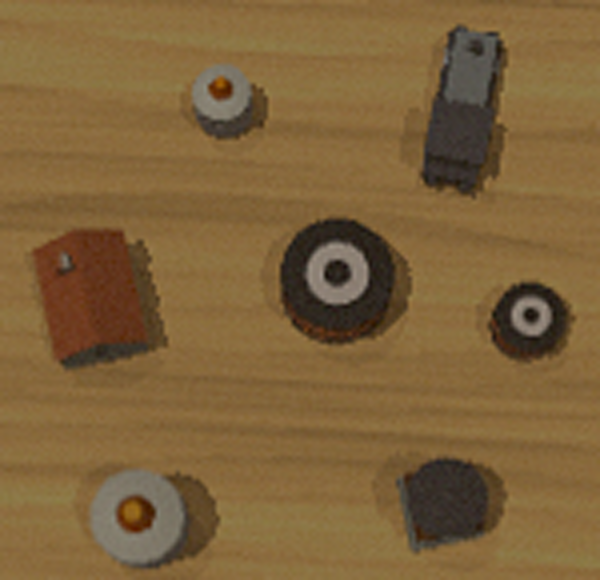

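View pics/c2.png

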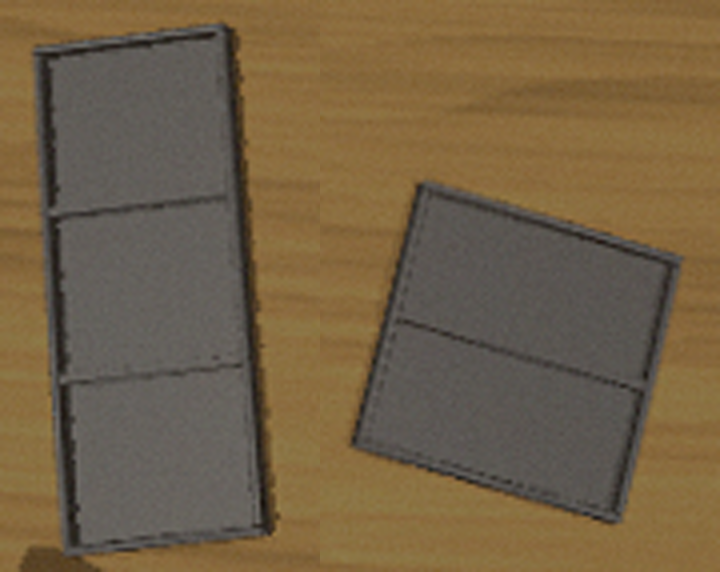

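The crops show hub and shoulder centres at roughly (338,272) big spool, (531,315) small spool, (138,517) big glue and (221,95) small glue. The cottage roof corners and tray rims are also clear.

```bash
python3 - <<'E'
from h import *
np.set_printoptions(precision=4,suppress=True)
c1=lambda x,y:((x+.5)/4-.5+245,(y+.5)/4-.5+145)
for n,x,y,z in [("sglue",221,95,.038),("sglue noz",221,85,.056),("bspool",338,272,.048),("sspool",531,315,.034),("bglue",138,517,.06),("bglue noz",134,511,.088),("tower",448,498,.06),("shF",474,30,.03),("shB",450,186,.035)]:
    print(n,ray("top",c1(x,y),z)[:2])
E=np.array([ray("top",c1(*p),.033) for p in [(34,252),(122,230),(150,340),(58,360)]])
print("cot eaves",E[:,:2],E.mean(0))
r=[ray("top",c1(*p),.056) for p in [(76,231),(100,347)]];print("ridge",r,np.mean(r,0))
def tray(n,ps,off):
    P=np.array([ray("top",((x+.5-off[2])/4-.5+off[0],(y+.5)/4-.5+off[1]),.016) for x,y in ps])
    e=[P[(i+1)%4]-P[i] for i in range(4)]
    print(n,P.mean(0)[:2],[ (np.linalg.norm(v[:2]).round(4),np.degrees(np.arctan2(v[1],v[0])).round(1)) for v in e])
tray("long",[(35,48),(228,26),(270,533),(67,552)],(130,185,0))
tray("sq",[(420,183),(682,260),(617,521),(353,443)],(425,185,320))
# scene predictions
E
python3 - <<'E'
import cv2
im=cv2.imread("pics/scene0.png")
cv2.imwrite("pics/c3.png",cv2.resize(im[150:260,235:420],None,fx=4,fy=4,interpolation=cv2.INTER_CUBIC))
E
```

```text
sglue [0.6724 0.0623]
sglue noz [0.6727 0.0616]
bspool [ 0.5762 -0.0053]
sspool [ 0.5609 -0.1087]
bglue [0.442  0.0901]
bglue noz [0.4427 0.09  ]
tower [ 0.4596 -0.0665]
shF [ 0.7189 -0.0737]
shB [ 0.6288 -0.0632]
cot eaves [[0.5819 0.1573]
 [0.5963 0.111 ]
 [0.5376 0.0921]
 [0.5244 0.1401]] [0.56   0.1251 0.033 ]
ridge [array([0.5895, 0.1328, 0.056 ]), array([0.5288, 0.1159, 0.056 ])] [0.5592 0.1243 0.056 ]
long [0.4701 0.3396] [(np.float64(0.1097), np.float64(-80.7)), (np.float64(0.2762), np.float64(-169.7)), (np.float64(0.11), np.float64(99.2)), (np.float64(0.276), np.float64(10.3))]
sq [ 0.4678 -0.3229] [(np.float64(0.1504), np.float64(-103.8)), (np.float64(0.1464), np.float64(165.0)), (np.float64(0.1479), np.float64(75.8)), (np.float64(0.1454), np.float64(-14.1))]
```

View pics/c3.png

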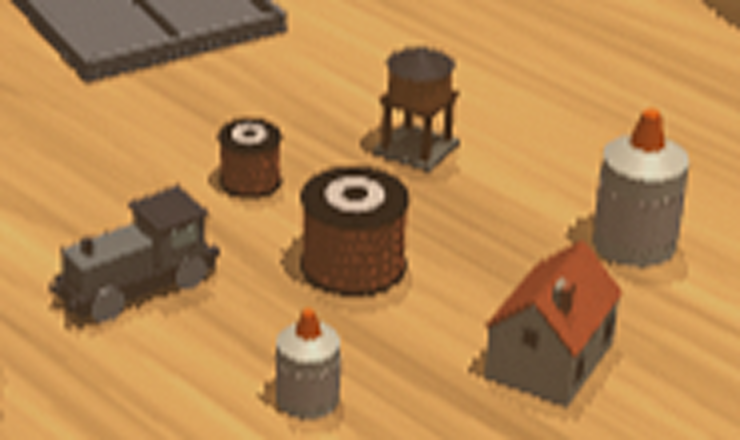

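The side view shows every item upright with clear space around it, so I'll go for the cottage first (ridge at about 17°).

```bash
cat >> h.py <<'E'
def go(x,y,z,yawdeg):
    "turn rz first, then shift in tool axes"
    o=ctrl.get_obs(); p=o["ee_pos"]; w=o["eef_rot"][2]; t=np.radians(yawdeg)
    rz=-((t-w+np.pi)%(2*np.pi)-np.pi); d=np.array([x,y,z])-p; c,s=np.cos(t),np.sin(t)
    print("rz %.3f  tx %.4f ty %.4f tz %.4f"%(rz,c*d[0]+s*d[1],s*d[0]-c*d[1],-d[2]),"t",o["time_s"],p.round(4),o["eef_rot"].round(3),o["qpos"].round(2))
E
python3 -c "
from h import *
go(.560,.1247,.125,107)"
```

```text
rz 0.860  tx -0.4612 ty 0.2134 tz 0.0800 t 0.1 [0.2211 0.5034 0.205 ] [-3.141 -0.     2.728] [ 1.09  0.3   1.52  0.    1.32 -0.07]
```

Call:
{"name": "jog_arm", "arguments": {
  "motion": [
    [0,0,0,0,0,0.143,1],
    [0,0,0,0,0,0.143,1],
    [0,0,0,0,0,0.143,1],
    [0,0,0,0,0,0.143,1],
    [0,0,0,0,0,0.143,1]
  ],
  "squeeze": 15
}}

```text
time_s: 0.6
ee_pos: [0.2211, 0.5034, 0.2051]
eef_rot: [-3.141, 0.0, 2.007]
force: [-0.7, 0.5, -0.6]
grip_width: 0.0941
grip_force: 0.0
```

Call:
{"name": "jog_arm", "arguments": {
  "motion": [
    [0,0,0,0,0,0.145,1],
    [-0.033,0.015,0,0,0,0,1],
    [-0.033,0.015,0,0,0,0,1],
    [-0.033,0.015,0,0,0,0,1],
    [-0.033,0.015,0,0,0,0,1]
  ]
}}

```text
time_s: 1.1
ee_pos: [0.3178, 0.3937, 0.2052]
eef_rot: [-3.141, 0.0, 1.868]
force: [-0.2, -0.0, 0.6]
grip_width: 0.0942
grip_force: 0.0
```

Call:
{"name": "jog_arm", "arguments": {
  "motion": [
    [-0.033,0.015,0,0,0,0,1],
    [-0.033,0.015,0,0,0,0,1],
    [-0.033,0.015,0,0,0,0,1],
    [-0.033,0.015,0,0,0,0,1],
    [-0.033,0.015,0,0,0,0,1]
  ]
}}

```text
time_s: 1.6
ee_pos: [0.4378, 0.2578, 0.2053]
eef_rot: [-3.141, 0.0, 1.868]
force: [0.5, 0.2, 0.0]
grip_width: 0.094
grip_force: 0.0
```

Call:
{"name": "jog_arm", "arguments": {
  "motion": [
    [-0.033,0.015,0.02,0,0,0,1],
    [-0.033,0.015,0.02,0,0,0,1],
    [-0.033,0.015,0.02,0,0,0,1],
    [-0.033,0.015,0.02,0,0,0,1],
    [0,0,0,0,0,0,1]
  ]
}}

```text
time_s: 2.1
ee_pos: [0.5337, 0.1473, 0.1223]
eef_rot: [-3.137, 0.0, 1.864]
force: [0.1, 1.4, -0.2]
grip_width: 0.0938
grip_force: 0.0
```

```bash
python3 -c "
from h import *
go(.560,.1247,.015,107)
cv2.imwrite('pics/p1.png',cv2.resize(ctrl.camera('scene')[100:270,250:500,::-1],None,fx=3,fy=3,interpolation=2))"
```

```text
rz -0.003  tx -0.0293 ty 0.0185 tz 0.1073 t 2.1 [0.5337 0.1473 0.1223] [-3.137  0.     1.864] [ 0.2   0.39  1.6  -0.    1.15 -0.09]
```

View pics/p1.png

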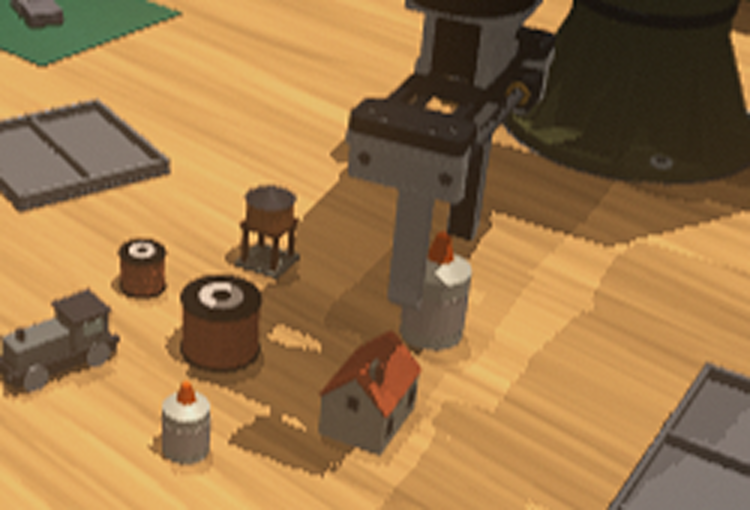

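The picture shows the cottage standing free, with the gripper about 30 mm short of it. I'll close that gap, descend and grip.

Call:
{"name": "jog_arm", "arguments": {
  "motion": [
    [-0.015,0.009,0,0,0,0,1],
    [-0.0145,0.0095,0,0,0,0,1],
    [0,0,0.03,0,0,0,1],
    [0,0,0.03,0,0,0,1],
    [0,0,0,0,0,0,1]
  ]
}}

```text
time_s: 2.65
ee_pos: [0.558, 0.1276, 0.0628]
eef_rot: [-3.137, -0.001, 1.869]
force: [-0.1, 0.8, 0.7]
grip_width: 0.0937
grip_force: 0.0
```

```bash
python3 -c "
from h import *
go(.560,.1247,.015,107)
cv2.imwrite('pics/p2.png',cv2.resize(ctrl.camera('scene')[120:270,300:460,::-1],None,fx=4,fy=4,interpolation=2))"
```

```text
rz 0.001  tx -0.0034 ty 0.0010 tz 0.0478 t 2.65 [0.558  0.1276 0.0628] [-3.137e+00 -1.000e-03  1.869e+00] [ 0.16  0.51  1.59  0.    1.05 -0.14]
```

View pics/p2.png

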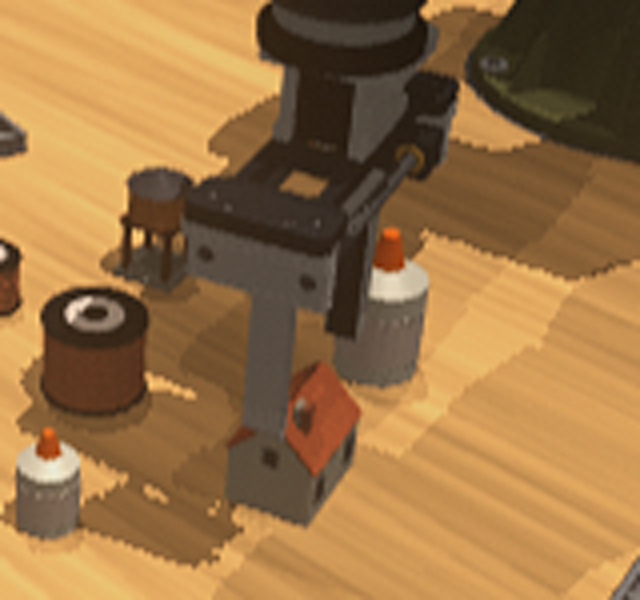

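The picture shows the fingers straddling the gable ends, clear of the big glue.

Call:
{"name": "jog_arm", "arguments": {
  "motion": [
    [-0.003,0.001,0.02,0,0,0,1],
    [0,0,0.0275,0,0,0,1],
    [0,0,0,0,0,0,-0.2],
    [0,0,0,0,0,0,-0.2],
    [0,0,0,0,0,0,-0.2]
  ],
  "squeeze": 15
}}

```text
time_s: 3.2
ee_pos: [0.5624, 0.1254, 0.0202]
eef_rot: [3.139, 0.0, 1.868]
force: [-1.2, 0.2, -0.1]
grip_width: 0.0733
grip_force: 0.0
```

Call:
{"name": "jog_arm", "arguments": {
  "motion": [
    [0,0,0,0,0,0,-0.2],
    [0,0,0,0,0,0,-0.2],
    [0,0,0,0,0,0,-0.2]
  ]
}}

```text
time_s: 3.5
ee_pos: [0.5619, 0.1252, 0.0193]
eef_rot: [3.14, 0.0, 1.868]
force: [-2.2, -0.3, 7.6]
grip_width: 0.0617
grip_force: 15.0
```

```bash
python3 -c "
from h import *
go(.470,.340,.12,190.3)"
```

```text
rz -1.454  tx 0.0521 ty 0.2278 tz -0.1007 t 3.5 [0.5619 0.1252 0.0193] [3.14  0.    1.868] [ 0.16  0.57  1.6   0.    0.96 -0.14]
```

Call:
{"name": "jog_arm", "arguments": {
  "motion": [
    [0,0,-0.02,0,0,0,-0.2],
    [0,0,-0.03,0,0,0,-0.2],
    [0,0,-0.03,0,0,0,-0.2],
    [0,0,-0.02,0,0,-0.14,-0.2],
    [0,0,0,0,0,-0.146,-0.2]
  ]
}}

```text
time_s: 4.0
ee_pos: [0.5626, 0.1253, 0.1216]
eef_rot: [3.137, 0.002, 2.159]
force: [-0.1, -0.4, -1.3]
grip_width: 0.062
grip_force: 15.0
```

Call:
{"name": "jog_arm", "arguments": {
  "motion": [
    [0,0,0,0,0,-0.146,-0.2],
    [0,0,0,0,0,-0.146,-0.2],
    [0,0,0,0,0,-0.146,-0.2],
    [0,0,0,0,0,-0.146,-0.2],
    [0,0,0,0,0,-0.146,-0.2]
  ]
}}

```text
time_s: 4.5
ee_pos: [0.5613, 0.1251, 0.1184]
eef_rot: [3.141, 0.0, 2.89]
force: [-0.1, 0.2, -0.8]
grip_width: 0.062
grip_force: 15.0
```

Call:
{"name": "jog_arm", "arguments": {
  "motion": [
    [0,0,0,0,0,-0.146,-0.2],
    [0,0,0,0,0,-0.146,-0.2],
    [0,0,0,0,0,-0.146,-0.2],
    [0.006,0.028,0,0,0,0,-0.2],
    [0.006,0.028,0,0,0,0,-0.2]
  ]
}}

```text
time_s: 5.0
ee_pos: [0.5393, 0.1782, 0.1184]
eef_rot: [3.142, 0.0, -2.962]
force: [0.1, -0.1, -0.7]
grip_width: 0.062
grip_force: 15.0
```

Call:
{"name": "jog_arm", "arguments": {
  "motion": [
    [0.006,0.028,0,0,0,0,-0.2],
    [0.006,0.028,0,0,0,0,-0.2],
    [0.006,0.028,0,0,0,0,-0.2],
    [0.006,0.028,0,0,0,0,-0.2],
    [0.006,0.028,0,0,0,0,-0.2]
  ]
}}

```text
time_s: 5.5
ee_pos: [0.4843, 0.3114, 0.1185]
eef_rot: [3.141, 0.0, -2.961]
force: [-0.9, 0.4, -0.9]
grip_width: 0.0618
grip_force: 15.0
```

Call:
{"name": "jog_arm", "arguments": {
  "motion": [
    [0,0,0,0,0,0,-0.2],
    [0,0,0,0,0,0,-0.2]
  ]
}}

```text
time_s: 5.7
ee_pos: [0.4848, 0.3105, 0.1182]
eef_rot: [-3.142, 0.0, -2.96]
force: [0.8, -1.1, -1.3]
grip_width: 0.0618
grip_force: 15.0
```

```bash
python3 -c "
from h import *
go(.470,.340,.025,190.3)"
```

```text
rz 0.002  tx 0.0092 ty 0.0317 tz 0.0932 t 5.7 [0.4848 0.3105 0.1182] [-3.142  0.    -2.96 ] [ 0.51  0.44  1.54 -0.    1.16 -1.25]
```

Call:
{"name": "jog_arm", "arguments": {
  "motion": [
    [0.0045,0.016,0,0,0,0,-0.2],
    [0.0045,0.0155,0,0,0,0,-0.2],
    [0,0,0.025,0,0,0,-0.2],
    [0,0,0.025,0,0,0,-0.2],
    [0,0,0.02,0,0,0,-0.2]
  ]
}}

```text
time_s: 6.2
ee_pos: [0.4698, 0.3402, 0.0467]
eef_rot: [-3.141, -0.001, -2.961]
force: [-0.2, 0.6, -0.7]
grip_width: 0.062
grip_force: 15.0
```

Call:
{"name": "jog_arm", "arguments": {
  "motion": [
    [0,0,0.008,0,0,0,-0.2],
    [0,0,0.008,0,0,0,-0.2],
    [0,0,0.005,0,0,0,-0.2],
    [0,0,0,0,0,0,-0.2]
  ]
}}

```text
time_s: 6.6
ee_pos: [0.4704, 0.3398, 0.0269]
eef_rot: [-3.142, -0.0, -2.961]
force: [-0.8, -0.0, -0.5]
grip_width: 0.062
grip_force: 15.0
```

```bash
python3 -c "
from h import *
go(.470,.340,.0243,190.3);print(ctrl.get_obs()['force'])"
```

```text
rz 0.000  tx 0.0003 ty 0.0002 tz 0.0026 t 6.6 [0.4704 0.3398 0.0269] [-3.142 -0.    -2.961] [ 0.56  0.57  1.59 -0.    0.99 -1.19]
[-0.81826645 -0.03147196 -0.4608933 ]
```

Call:
{"name": "jog_arm", "arguments": {
  "motion": [
    [0,0,0.0025,0,0,0,-0.2],
    [0,0,0,0,0,0,-0.2],
    [0,0,0,0,0,0,0.5],
    [0,0,0,0,0,0,0.5],
    [0,0,0,0,0,0,0.5]
  ]
}}

```text
time_s: 7.1
ee_pos: [0.4705, 0.3398, 0.0247]
eef_rot: [3.141, 0.0, -2.961]
force: [0.2, 0.3, -0.6]
grip_width: 0.0705
grip_force: 0.0
```

Call:
{"name": "jog_arm", "arguments": {
  "motion": [
    [0,0,-0.02,0,0,0,0.5],
    [0,0,-0.04,0,0,0,0.5],
    [0,0,-0.04,0,0,0,1],
    [0,0,0,0,0,0,1]
  ]
}}

```text
time_s: 7.5
ee_pos: [0.4723, 0.341, 0.1301]
eef_rot: [3.138, 0.008, -2.961]
force: [0.8, -0.1, -0.2]
grip_width: 0.0831
grip_force: 0.0
```

```bash
python3 -c "
from h import *
go(.5762,-.0053,.125,190.3)"
```

```text
rz 0.000  tx -0.0403 ty -0.3593 tz 0.0051 t 7.5 [0.4723 0.341  0.1301] [ 3.138  0.008 -2.961] [ 0.56  0.44  1.52  0.    1.18 -1.19]
```

Call:
{"name": "jog_arm", "arguments": {
  "motion": [
    [-0.004,-0.032,0,0,0,0,1],
    [-0.004,-0.032,0,0,0,0,1],
    [-0.004,-0.032,0,0,0,0,1],
    [-0.004,-0.032,0,0,0,0,1],
    [-0.004,-0.032,0,0,0,0,1]
  ]
}}

```text
time_s: 8.0
ee_pos: [0.5188, 0.1846, 0.1241]
eef_rot: [-3.142, -0.0, -2.961]
force: [1.5, 0.3, -0.2]
grip_width: 0.094
grip_force: 0.0
```

Call:
{"name": "jog_arm", "arguments": {
  "motion": [
    [-0.004,-0.032,0,0,0,0,1],
    [-0.004,-0.032,0,0,0,0,1],
    [-0.004,-0.032,0,0,0,0,1],
    [-0.004,-0.032,0,0,0,0,1],
    [-0.003,-0.032,0,0,0,0,1]
  ]
}}

```text
time_s: 8.5
ee_pos: [0.5662, 0.0305, 0.124]
eef_rot: [3.142, -0.0, -2.961]
force: [-0.0, 0.7, -0.2]
grip_width: 0.0939
grip_force: 0.0
```

Call:
{"name": "jog_arm", "arguments": {
  "motion": [
    [-0.002,-0.032,0,0,0,0,1],
    [0,0,0,0,0,0,1],
    [0,0,0,0,0,0,1]
  ]
}}

```text
time_s: 8.8
ee_pos: [0.5736, 0.0006, 0.124]
eef_rot: [3.141, -0.001, -2.963]
force: [-0.3, 0.0, 0.6]
grip_width: 0.0939
grip_force: 0.0
```

```bash
python3 -c "
from h import *
go(.5762,-.0053,.015,190.3)
cv2.imwrite('pics/p3.png',ctrl.camera('scene')[:,:,::-1])"
```

```text
rz -0.001  tx -0.0015 ty -0.0063 tz 0.1090 t 8.8 [0.5736 0.0006 0.124 ] [ 3.141e+00 -1.000e-03 -2.963e+00] [-0.06  0.43  1.54  0.    1.17 -1.81]
```

View pics/p3.png

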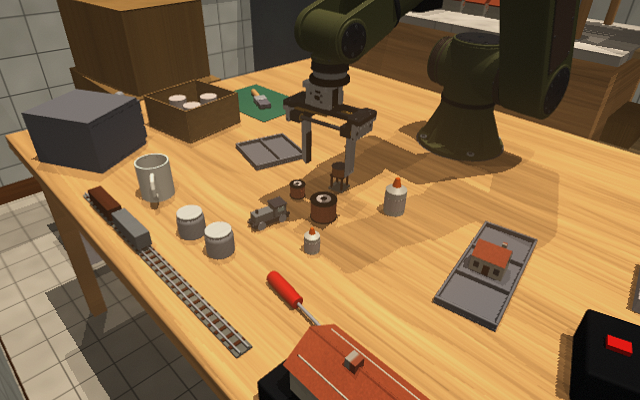

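The cottage stands in the middle pocket at (490,258), and the gripper is over the big spool. I'll descend.

Call:
{"name": "jog_arm", "arguments": {
  "motion": [
    [-0.0015,-0.006,0,0,0,0,1],
    [0,0,0.03,0,0,0,1],
    [0,0,0.03,0,0,0,1],
    [0,0,0.03,0,0,0,1],
    [0,0,0.017,0,0,0,1]
  ]
}}

```text
time_s: 9.35
ee_pos: [0.5754, -0.0041, 0.0151]
eef_rot: [3.141, -0.002, -2.96]
force: [0.7, -0.3, -0.2]
grip_width: 0.0944
grip_force: 0.0
```

Call:
{"name": "jog_arm", "arguments": {
  "motion": [
    [0,0,0,0,0,0,-0.2],
    [0,0,0,0,0,0,-0.2],
    [0,0,0,0,0,0,-0.2],
    [0,0,0,0,0,0,-0.2],
    [0,0,0,0,0,0,-0.2]
  ],
  "squeeze": 25
}}

```text
time_s: 9.85
ee_pos: [0.5768, -0.0048, 0.0184]
eef_rot: [-3.141, 0.001, -2.961]
force: [-1.3, 0.3, 4.9]
grip_width: 0.0593
grip_force: 25.0
```

Call:
{"name": "jog_arm", "arguments": {
  "motion": [
    [0,0,0,0,0,0,-0.2],
    [0,0,0,0,0,0,-0.2]
  ]
}}

```text
time_s: 10.05
ee_pos: [0.5768, -0.0048, 0.0184]
eef_rot: [-3.141, 0.001, -2.961]
force: [-1.7, 0.8, 7.1]
grip_width: 0.0597
grip_force: 25.0
```

```bash
python3 -c "
from h import *
go(.3795,.3235,.12,190.3)"
```

```text
rz 0.000  tx 0.1354 ty 0.3583 tz -0.1016 t 10.05 [ 0.5768 -0.0048  0.0184] [-3.141e+00  1.000e-03 -2.961e+00] [-0.07  0.57  1.6   0.    0.96 -1.82]
```

Call:
{"name": "jog_arm", "arguments": {
  "motion": [
    [0,0,-0.02,0,0,0,-0.2],
    [0,0,-0.04,0,0,0,-0.2],
    [0,0,-0.04,0,0,0,-0.2],
    [0.011,0.03,0,0,0,0,-0.2],
    [0.011,0.03,0,0,0,0,-0.2]
  ]
}}

```text
time_s: 10.55
ee_pos: [0.5439, 0.0504, 0.1185]
eef_rot: [-3.141, 0.002, -2.963]
force: [-0.1, 0.4, -2.2]
grip_width: 0.0598
grip_force: 25.0
```

Call:
{"name": "jog_arm", "arguments": {
  "motion": [
    [0.011,0.03,0,0,0,0,-0.2],
    [0.011,0.03,0,0,0,0,-0.2],
    [0.011,0.03,0,0,0,0,-0.2],
    [0.011,0.03,0,0,0,0,-0.2],
    [0.011,0.03,0,0,0,0,-0.2]
  ]
}}

```text
time_s: 11.05
ee_pos: [0.4621, 0.1889, 0.1175]
eef_rot: [-3.142, -0.0, -2.961]
force: [-0.0, 1.0, -1.7]
grip_width: 0.0597
grip_force: 25.0
```

Call:
{"name": "jog_arm", "arguments": {
  "motion": [
    [0.011,0.03,0,0,0,0,-0.2],
    [0.011,0.03,0,0,0,0,-0.2],
    [0.011,0.03,0,0,0,0,-0.2],
    [0.011,0.03,0,0,0,0,-0.2],
    [0.011,0.028,0,0,0,0,-0.2]
  ]
}}

```text
time_s: 11.55
ee_pos: [0.3814, 0.3247, 0.1175]
eef_rot: [3.142, 0.0, -2.961]
force: [-0.1, -0.3, -1.9]
grip_width: 0.0593
grip_force: 25.0
```

Call:
{"name": "jog_arm", "arguments": {
  "motion": [
    [0,0,0,0,0,0,-0.2],
    [0,0,0,0,0,0,-0.2]
  ]
}}

```text
time_s: 11.75
ee_pos: [0.3821, 0.3237, 0.1174]
eef_rot: [-3.141, -0.0, -2.96]
force: [0.8, 0.1, -1.7]
grip_width: 0.0594
grip_force: 25.0
```

```bash
python3 -c "
from h import *
go(.3795,.3235,.024,190.3)"
```

```text
rz 0.002  tx 0.0026 ty 0.0002 tz 0.0934 t 11.75 [0.3821 0.3237 0.1174] [-3.141 -0.    -2.96 ] [ 0.63  0.29  1.76 -0.    1.1  -1.12]
```

Call:
{"name": "jog_arm", "arguments": {
  "motion": [
    [0.0025,0,0.02,0,0,0,-0.2],
    [0,0,0.03,0,0,0,-0.2],
    [0,0,0.02,0,0,0,-0.2],
    [0,0,0.01,0,0,0,-0.2],
    [0,0,0.007,0,0,0,-0.2]
  ]
}}

```text
time_s: 12.25
ee_pos: [0.3803, 0.3226, 0.03]
eef_rot: [-3.141, -0.0, -2.962]
force: [0.7, -0.3, -0.9]
grip_width: 0.0596
grip_force: 25.0
```

Call:
{"name": "jog_arm", "arguments": {
  "motion": [
    [0,0,0.004,0,0,0,-0.2],
    [0,0,0.002,0,0,0,-0.2],
    [0,0,0,0,0,0,-0.2]
  ]
}}

```text
time_s: 12.55
ee_pos: [0.3801, 0.3233, 0.0248]
eef_rot: [3.141, 0.001, -2.961]
force: [0.2, -0.2, -1.5]
grip_width: 0.0596
grip_force: 25.0
```

Lower the last millimetre, then release.

Call:
{"name": "jog_arm", "arguments": {
  "motion": [
    [0,0,0.0013,0,0,0,-0.2],
    [0,0,0,0,0,0,0.5],
    [0,0,0,0,0,0,0.5],
    [0,0,0,0,0,0,0.5],
    [0,0,-0.02,0,0,0,0.5]
  ]
}}

```text
time_s: 13.05
ee_pos: [0.3789, 0.3225, 0.0417]
eef_rot: [-3.14, -0.003, -2.961]
force: [0.7, -0.4, 0.9]
grip_width: 0.0706
grip_force: 0.0
```

Call:
{"name": "jog_arm", "arguments": {
  "motion": [
    [0,0,-0.04,0,0,0,0.5],
    [0,0,-0.04,0,0,0,0.5],
    [0,0,0,0,0,0,0.5]
  ]
}}

```text
time_s: 13.35
ee_pos: [0.3816, 0.3246, 0.1281]
eef_rot: [3.138, 0.007, -2.961]
force: [-0.1, -0.8, -0.6]
grip_width: 0.0702
grip_force: 0.0
```

```bash
python3 -c "
from h import *
go(.6724,.0623,.125,190.3)"
```

```text
rz 0.001  tx -0.2392 ty -0.3101 tz 0.0031 t 13.35 [0.3816 0.3246 0.1281] [ 3.138  0.007 -2.961] [ 0.63  0.27  1.75  0.    1.11 -1.12]
```

Call:
{"name": "jog_arm", "arguments": {
  "motion": [
    [-0.02,-0.026,0,0,0,0,0.5],
    [-0.02,-0.026,0,0,0,0,0.5],
    [-0.02,-0.026,0,0,0,0,0.5],
    [-0.02,-0.026,0,0,0,0,0.5],
    [-0.02,-0.026,0,0,0,0,0.5]
  ]
}}

```text
time_s: 13.85
ee_pos: [0.5023, 0.2122, 0.1225]
eef_rot: [-3.142, -0.001, -2.961]
force: [0.7, 0.5, 0.3]
grip_width: 0.0704
grip_force: 0.0
```

Call:
{"name": "jog_arm", "arguments": {
  "motion": [
    [-0.02,-0.026,0,0,0,0,0.5],
    [-0.02,-0.026,0,0,0,0,0.5],
    [-0.02,-0.026,0,0,0,0,0.5],
    [-0.02,-0.026,0,0,0,0,0.5],
    [-0.02,-0.026,0,0,0,0,0.5]
  ]
}}

```text
time_s: 14.35
ee_pos: [0.6239, 0.1022, 0.1223]
eef_rot: [3.142, -0.001, -2.961]
force: [0.4, 0.4, 0.3]
grip_width: 0.0706
grip_force: 0.0
```

Call:
{"name": "jog_arm", "arguments": {
  "motion": [
    [-0.02,-0.026,0,0,0,0,0.5],
    [-0.018,-0.024,0,0,0,0,0.5],
    [0,0,0,0,0,0,0.5],
    [0,0,0,0,0,0,0.5]
  ]
}}

```text
time_s: 14.75
ee_pos: [0.6692, 0.0607, 0.122]
eef_rot: [3.141, -0.001, -2.962]
force: [0.5, 1.0, -0.6]
grip_width: 0.0705
grip_force: 0.0
```

```bash
python3 -c "
from h import *
go(.6724,.0623,.015,190.3)"
```

```text
rz -0.000  tx -0.0034 ty 0.0010 tz 0.1070 t 14.75 [0.6692 0.0607 0.122 ] [ 3.141e+00 -1.000e-03 -2.962e+00] [ 0.04  0.64  1.22  0.    1.28 -1.71]
```

Call:
{"name": "jog_arm", "arguments": {
  "motion": [
    [-0.0035,0.001,0,0,0,0,0.5],
    [0,0,0.03,0,0,0,0.5],
    [0,0,0.03,0,0,0,0.5],
    [0,0,0.03,0,0,0,0.5],
    [0,0,0.018,0,0,0,0.5]
  ]
}}

```text
time_s: 15.25
ee_pos: [0.6716, 0.0635, 0.0129]
eef_rot: [3.141, -0.002, -2.96]
force: [1.5, -0.3, 0.0]
grip_width: 0.0708
grip_force: 0.0
```

Call:
{"name": "jog_arm", "arguments": {
  "motion": [
    [0,0,0,0,0,0,-0.7],
    [0,0,0,0,0,0,-0.7],
    [0,0,0,0,0,0,-0.7],
    [0,0,0,0,0,0,-0.7],
    [0,0,0,0,0,0,-0.7]
  ],
  "squeeze": 12
}}

```text
time_s: 15.75
ee_pos: [0.6732, 0.0626, 0.0161]
eef_rot: [-3.141, 0.001, -2.961]
force: [0.3, 0.2, 0.6]
grip_width: 0.0338
grip_force: 0.0
```

Call:
{"name": "jog_arm", "arguments": {
  "motion": [
    [0,0,0,0,0,0,-0.7],
    [0,0,0,0,0,0,-0.7]
  ]
}}

```text
time_s: 15.95
ee_pos: [0.6732, 0.0625, 0.0159]
eef_rot: [-3.141, 0.001, -2.961]
force: [-1.8, -0.8, 5.7]
grip_width: 0.0319
grip_force: 12.0
```

```bash
python3 -c "
from h import *
go(.5605,.3563,.11,190.3)"
```

```text
rz 0.000  tx 0.0584 ty 0.3092 tz -0.0941 t 15.95 [0.6732 0.0625 0.0159] [-3.141e+00  1.000e-03 -2.961e+00] [ 0.04  0.77  1.27  0.    1.1  -1.71]
```

Call:
{"name": "jog_arm", "arguments": {
  "motion": [
    [0,0,-0.02,0,0,0,-0.7],
    [0,0,-0.035,0,0,0,-0.7],
    [0,0,-0.04,0,0,0,-0.7],
    [0.0058,0.031,0,0,0,0,-0.7],
    [0.0058,0.031,0,0,0,0,-0.7]
  ]
}}

```text
time_s: 16.45
ee_pos: [0.6505, 0.1216, 0.1114]
eef_rot: [-3.142, 0.002, -2.963]
force: [0.9, -0.4, -1.4]
grip_width: 0.0315
grip_force: 12.0
```

Call:
{"name": "jog_arm", "arguments": {
  "motion": [
    [0.0058,0.031,0,0,0,0,-0.7],
    [0.0058,0.031,0,0,0,0,-0.7],
    [0.0058,0.031,0,0,0,0,-0.7],
    [0.0058,0.031,0,0,0,0,-0.7],
    [0.0058,0.031,0,0,0,0,-0.7]
  ]
}}

```text
time_s: 16.95
ee_pos: [0.5933, 0.2698, 0.1101]
eef_rot: [-3.142, -0.0, -2.961]
force: [0.1, -0.5, -1.0]
grip_width: 0.0316
grip_force: 12.0
```

Call:
{"name": "jog_arm", "arguments": {
  "motion": [
    [0.0058,0.031,0,0,0,0,-0.7],
    [0.0058,0.031,0,0,0,0,-0.7],
    [0.0058,0.03,0,0,0,0,-0.7],
    [0,0,0,0,0,0,-0.7],
    [0,0,0,0,0,0,-0.7]
  ]
}}

```text
time_s: 17.45
ee_pos: [0.5601, 0.3563, 0.1099]
eef_rot: [-3.141, -0.0, -2.96]
force: [0.3, 0.4, 0.6]
grip_width: 0.0313
grip_force: 12.0
```

```bash
python3 -c "
from h import *
go(.5605,.3563,.021,190.3)
cv2.imwrite('pics/p4.png',cv2.resize(ctrl.camera('scene')[150:350,320:570,::-1],None,fx=3,fy=3,interpolation=2))"
```

```text
rz 0.002  tx -0.0004 ty -0.0001 tz 0.0889 t 17.45 [0.5601 0.3563 0.1099] [-3.141 -0.    -2.96 ] [ 0.51  0.64  1.26 -0.    1.25 -1.24]
```

View pics/p4.png

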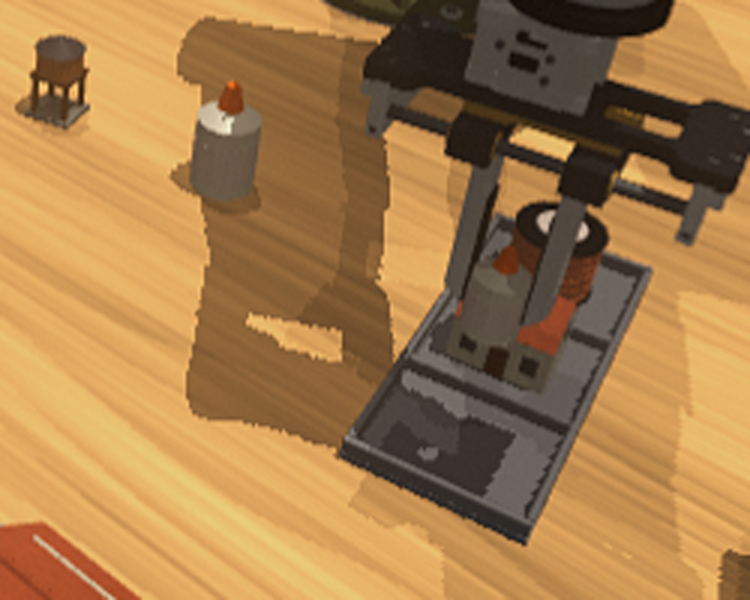

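The small glue is held upright over the end pocket, with the spool and cottage seated behind it. I'll lower it now.

Call:
{"name": "jog_arm", "arguments": {
  "motion": [
    [0,0,0.025,0,0,0,-0.7],
    [0,0,0.025,0,0,0,-0.7],
    [0,0,0.02,0,0,0,-0.7],
    [0,0,0.01,0,0,0,-0.7],
    [0,0,0.005,0,0,0,-0.7]
  ]
}}

```text
time_s: 18.0
ee_pos: [0.5606, 0.3552, 0.0245]
eef_rot: [-3.141, -0.001, -2.962]
force: [0.1, -0.2, -1.1]
grip_width: 0.0316
grip_force: 12.0
```

Call:
{"name": "jog_arm", "arguments": {
  "motion": [
    [0,0,0.003,0,0,0,-0.7],
    [0,0,0,0,0,0,-0.7]
  ]
}}

```text
time_s: 18.2
ee_pos: [0.5608, 0.356, 0.0227]
eef_rot: [3.141, 0.001, -2.962]
force: [0.0, 0.5, -1.2]
grip_width: 0.0314
grip_force: 12.0
```

Release, lift, and head for the small spool.

Call:
{"name": "jog_arm", "arguments": {
  "motion": [
    [0,0,0.0018,0,0,0,-0.7],
    [0,0,0,0,0,0,-0.7],
    [0,0,0,0,0,0,0.2],
    [0,0,0,0,0,0,0.2],
    [0,0,0,0,0,0,0.2]
  ]
}}

```text
time_s: 18.7
ee_pos: [0.5604, 0.3562, 0.0204]
eef_rot: [3.142, 0.0, -2.961]
force: [0.4, -0.3, 0.5]
grip_width: 0.0521
grip_force: 0.0
```

Call:
{"name": "jog_arm", "arguments": {
  "motion": [
    [0,0,-0.02,0,0,0,0.2],
    [0,0,-0.04,0,0,0,0.2],
    [0,0,-0.04,0,0,0.14,0.2],
    [0,0,0,0,0,0.145,0.2],
    [0,0,0,0,0,0.145,0.2]
  ]
}}

```text
time_s: 19.2
ee_pos: [0.5608, 0.3564, 0.122]
eef_rot: [3.14, 0.002, 2.886]
force: [-0.6, -0.5, -1.0]
grip_width: 0.0563
grip_force: 0.0
```

```bash
python3 -c "
from h import *
go(.5609,-.1087,.125,165.5)"
```

```text
rz -0.003  tx -0.1165 ty -0.4503 tz -0.0030 t 19.2 [0.5608 0.3564 0.122 ] [3.140e+00 2.000e-03 2.886e+00] [ 0.51  0.62  1.25 -0.    1.26 -0.8 ]
```

Call:
{"name": "jog_arm", "arguments": {
  "motion": [
    [-0.008,-0.032,0,0,0,0,0.5],
    [-0.008,-0.032,0,0,0,0,0.5],
    [-0.008,-0.032,0,0,0,0,0.5],
    [-0.008,-0.032,0,0,0,0,0.5],
    [-0.008,-0.032,0,0,0,0,0.5]
  ]
}}

```text
time_s: 19.7
ee_pos: [0.5594, 0.1899, 0.1205]
eef_rot: [3.141, 0.0, 2.892]
force: [0.1, -0.7, -0.5]
grip_width: 0.0704
grip_force: 0.0
```

Call:
{"name": "jog_arm", "arguments": {
  "motion": [
    [-0.008,-0.032,0,0,0,0,0.5],
    [-0.008,-0.032,0,0,0,0,0.5],
    [-0.008,-0.032,0,0,0,0,0.5],
    [-0.008,-0.032,0,0,0,0,0.5],
    [-0.008,-0.032,0,0,0,0,0.5]
  ]
}}

```text
time_s: 20.2
ee_pos: [0.5586, 0.025, 0.1205]
eef_rot: [3.142, 0.0, 2.892]
force: [-0.7, 0.1, -1.0]
grip_width: 0.0704
grip_force: 0.0
```

Call:
{"name": "jog_arm", "arguments": {
  "motion": [
    [-0.009,-0.032,0,0,0,0,0.5],
    [-0.009,-0.032,0,0,0,0,0.5],
    [-0.009,-0.032,0,0,0,0,0.5],
    [-0.009,-0.032,0,0,0,0,0.5],
    [0,0,0,0,0,0,0.5]
  ]
}}

```text
time_s: 20.7
ee_pos: [0.5619, -0.1098, 0.1204]
eef_rot: [-3.141, 0.0, 2.888]
force: [0.1, 0.9, -0.1]
grip_width: 0.0701
grip_force: 0.0
```

```bash
python3 -c "
from h import *
go(.5609,-.1087,.010,165.5)"
```

```text
rz -0.000  tx 0.0012 ty 0.0009 tz 0.1104 t 20.7 [ 0.5619 -0.1098  0.1204] [-3.141  0.     2.888] [-0.26  0.43  1.55 -0.    1.16 -1.57]
```

Call:
{"name": "jog_arm", "arguments": {
  "motion": [
    [0.001,0.001,0.02,0,0,0,0.5],
    [0,0,0.03,0,0,0,0.5],
    [0,0,0.03,0,0,0,0.5],
    [0,0,0.02,0,0,0,0.5],
    [0,0,0.01,0,0,0,0.5]
  ]
}}

```text
time_s: 21.2
ee_pos: [0.5605, -0.1046, 0.0086]
eef_rot: [3.142, -0.002, 2.892]
force: [0.8, 0.4, 0.1]
grip_width: 0.0704
grip_force: 0.0
```

Call:
{"name": "jog_arm", "arguments": {
  "motion": [
    [0,0,0,0,0,0,-0.6],
    [0,0,0,0,0,0,-0.6],
    [0,0,0,0,0,0,-0.6],
    [0,0,0,0,0,0,-0.6],
    [0,0,0,0,0,0,-0.6]
  ],
  "squeeze": 15
}}

```text
time_s: 21.7
ee_pos: [0.5617, -0.1056, 0.0112]
eef_rot: [-3.142, 0.001, 2.892]
force: [-0.2, -0.6, 4.0]
grip_width: 0.0375
grip_force: 15.0
```

Call:
{"name": "jog_arm", "arguments": {
  "motion": [
    [0,0,0,0,0,0,-0.6],
    [0,0,0,0,0,0,-0.6]
  ]
}}

```text
time_s: 21.9
ee_pos: [0.5617, -0.1056, 0.0112]
eef_rot: [-3.142, 0.001, 2.892]
force: [-0.8, 0.3, 5.7]
grip_width: 0.0378
grip_force: 15.0
```

```bash
python3 -c "
from h import *
go(.503,-.332,.11,165.5)"
```

```text
rz 0.003  tx 0.0002 ty -0.2339 tz -0.0988 t 21.9 [ 0.5617 -0.1056  0.0112] [-3.142e+00  1.000e-03  2.892e+00] [-0.25  0.58  1.62 -0.    0.94 -1.57]
```

Call:
{"name": "jog_arm", "arguments": {
  "motion": [
    [0,0,-0.02,0,0,0,-0.6],
    [0,0,-0.04,0,0,0,-0.6],
    [0,0,-0.04,0,0,0,-0.6],
    [0,-0.029,0,0,0,0,-0.6],
    [0,-0.029,0,0,0,0,-0.6]
  ]
}}

```text
time_s: 22.4
ee_pos: [0.5473, -0.162, 0.1118]
eef_rot: [-3.141, 0.002, 2.893]
force: [0.1, 0.1, -1.6]
grip_width: 0.0375
grip_force: 15.0
```

Call:
{"name": "jog_arm", "arguments": {
  "motion": [
    [0,-0.029,0,0,0,0,-0.6],
    [0,-0.029,0,0,0,0,-0.6],
    [0,-0.029,0,0,0,0,-0.6],
    [0,-0.029,0,0,0,0,-0.6],
    [0,-0.029,0,0,0,0,-0.6]
  ]
}}

```text
time_s: 22.9
ee_pos: [0.5106, -0.3032, 0.1103]
eef_rot: [3.141, -0.0, 2.892]
force: [-1.0, -0.6, -0.5]
grip_width: 0.0378
grip_force: 15.0
```

Call:
{"name": "jog_arm", "arguments": {
  "motion": [
    [0,-0.029,0,0,0,0,-0.6],
    [0,0,0,0,0,0,-0.6],
    [0,0,0,0,0,0,-0.6]
  ]
}}

```text
time_s: 23.2
ee_pos: [0.5037, -0.3302, 0.1101]
eef_rot: [3.141, -0.0, 2.891]
force: [1.1, 0.1, -0.4]
grip_width: 0.0378
grip_force: 15.0
```

```bash
python3 -c "
from h import *
go(.503,-.332,.0165,165.5)"
```

```text
rz 0.002  tx 0.0003 ty -0.0019 tz 0.0936 t 23.2 [ 0.5037 -0.3302  0.1101] [ 3.141 -0.     2.891] [-0.64  0.5   1.47  0.    1.17 -1.96]
```

Call:
{"name": "jog_arm", "arguments": {
  "motion": [
    [0,-0.002,0.02,0,0,0,-0.6],
    [0,0,0.03,0,0,0,-0.6],
    [0,0,0.025,0,0,0,-0.6],
    [0,0,0.01,0,0,0,-0.6],
    [0,0,0.005,0,0,0,-0.6]
  ]
}}

```text
time_s: 23.7
ee_pos: [0.5036, -0.3313, 0.0198]
eef_rot: [3.141, -0.001, 2.893]
force: [0.1, -0.5, -0.0]
grip_width: 0.0379
grip_force: 15.0
```

Call:
{"name": "jog_arm", "arguments": {
  "motion": [
    [0,0,0.002,0,0,0,-0.6],
    [0,0,0,0,0,0,-0.6]
  ]
}}

```text
time_s: 23.9
ee_pos: [0.5039, -0.3323, 0.0192]
eef_rot: [-3.141, 0.001, 2.892]
force: [-0.4, 0.1, -0.9]
grip_width: 0.038
grip_force: 15.0
```

Call:
{"name": "jog_arm", "arguments": {
  "motion": [
    [0,0,0.0025,0,0,0,-0.6],
    [0,0,0,0,0,0,-0.6],
    [0,0,0,0,0,0,0.2],
    [0,0,0,0,0,0,0.2],
    [0,0,0,0,0,0,0.2]
  ]
}}

```text
time_s: 24.4
ee_pos: [0.5035, -0.3323, 0.016]
eef_rot: [-3.141, 0.0, 2.892]
force: [-0.1, -0.3, 0.1]
grip_width: 0.0551
grip_force: 0.0
```

Call:
{"name": "jog_arm", "arguments": {
  "motion": [
    [0,0,-0.02,0,0,0,0.2],
    [0,0,-0.04,0,0,0,0.2],
    [0,0,-0.045,0,0,0,0.7],
    [0,0,0,0,0,0,0.7]
  ]
}}

```text
time_s: 24.8
ee_pos: [0.5055, -0.3337, 0.1272]
eef_rot: [-3.138, 0.009, 2.892]
force: [0.3, 0.3, 0.3]
grip_width: 0.069
grip_force: 0.0
```

```bash
python3 -c "
from h import *
go(.4425,.090,.12,165.5)"
```

```text
rz 0.003  tx 0.1671 ty 0.3944 tz 0.0072 t 24.8 [ 0.5055 -0.3337  0.1272] [-3.138  0.009  2.892] [-0.64  0.49  1.45 -0.    1.2  -1.96]
```

Call:
{"name": "jog_arm", "arguments": {
  "motion": [
    [0.013,0.03,0,0,0,0,0.7],
    [0.013,0.03,0,0,0,0,0.7],
    [0.013,0.03,0,0,0,0,0.7],
    [0.013,0.03,0,0,0,0,0.7],
    [0.013,0.03,0,0,0,0,0.7]
  ]
}}

```text
time_s: 25.3
ee_pos: [0.4771, -0.1695, 0.1205]
eef_rot: [3.142, -0.0, 2.892]
force: [0.7, -0.4, 1.0]
grip_width: 0.0798
grip_force: 0.0
```

Call:
{"name": "jog_arm", "arguments": {
  "motion": [
    [0.013,0.03,0,0,0,0,0.7],
    [0.013,0.03,0,0,0,0,0.7],
    [0.013,0.03,0,0,0,0,0.7],
    [0.013,0.03,0,0,0,0,0.7],
    [0.013,0.03,0,0,0,0,0.7]
  ]
}}

```text
time_s: 25.8
ee_pos: [0.4512, -0.0081, 0.1206]
eef_rot: [3.142, -0.0, 2.892]
force: [-0.1, -0.3, 0.5]
grip_width: 0.08
grip_force: 0.0
```

Call:
{"name": "jog_arm", "arguments": {
  "motion": [
    [0.013,0.03,0,0,0,0,0.7],
    [0.013,0.03,0,0,0,0,0.7],
    [0.011,0.033,0,0,0,0,0.7],
    [0,0,0,0,0,0,0.7],
    [0,0,0,0,0,0,0.7]
  ]
}}

```text
time_s: 26.3
ee_pos: [0.4386, 0.0902, 0.1206]
eef_rot: [-3.141, -0.0, 2.893]
force: [0.1, -0.8, -1.2]
grip_width: 0.0803
grip_force: 0.0
```

```bash
python3 -c "
from h import *
go(.4423,.090,.021,165.5)"
```

```text
rz 0.005  tx -0.0036 ty 0.0008 tz 0.0996 t 26.3 [0.4386 0.0902 0.1206] [-3.141 -0.     2.893] [ 0.12  0.17  1.89 -0.    1.08 -1.2 ]
```

Call:
{"name": "jog_arm", "arguments": {
  "motion": [
    [-0.0035,0.001,0,0,0,0,0.7],
    [0,0,0.03,0,0,0,0.7],
    [0,0,0.03,0,0,0,0.7],
    [0,0,0.03,0,0,0,0.7],
    [0,0,0.01,0,0,0,0.7]
  ]
}}

```text
time_s: 26.8
ee_pos: [0.4414, 0.0889, 0.0185]
eef_rot: [-3.14, -0.003, 2.89]
force: [-0.3, 1.0, -0.5]
grip_width: 0.0799
grip_force: 0.0
```

Call:
{"name": "jog_arm", "arguments": {
  "motion": [
    [0,0,0,0,0,0,-0.4],
    [0,0,0,0,0,0,-0.4],
    [0,0,0,0,0,0,-0.4],
    [0,0,0,0,0,0,-0.4],
    [0,0,0,0,0,0,-0.4]
  ],
  "squeeze": 20
}}

```text
time_s: 27.3
ee_pos: [0.4431, 0.0902, 0.0218]
eef_rot: [3.141, 0.002, 2.892]
force: [-0.4, 0.6, 7.5]
grip_width: 0.0477
grip_force: 20.0
```

Call:
{"name": "jog_arm", "arguments": {
  "motion": [
    [0,0,0,0,0,0,-0.4],
    [0,0,0,0,0,0,-0.4]
  ]
}}

```text
time_s: 27.5
ee_pos: [0.443, 0.0901, 0.0217]
eef_rot: [3.141, 0.002, 2.892]
force: [-0.8, -0.2, 8.2]
grip_width: 0.0478
grip_force: 20.0
```

```bash
python3 -c "
from h import *
go(.433,-.314,.12,165.5)"
```

```text
rz 0.003  tx -0.0915 ty -0.3938 tz -0.0983 t 27.5 [0.443  0.0901 0.0217] [3.141e+00 2.000e-03 2.892e+00] [ 0.12  0.34  1.95  0.    0.84 -1.2 ]
```

Call:
{"name": "jog_arm", "arguments": {
  "motion": [
    [0,0,-0.02,0,0,0,-0.4],
    [0,0,-0.04,0,0,0,-0.4],
    [0,0,-0.045,0,0,0,-0.4],
    [-0.007,-0.03,0,0,0,0,-0.4],
    [-0.007,-0.03,0,0,0,0,-0.4]
  ]
}}

```text
time_s: 28.0
ee_pos: [0.4415, 0.028, 0.1273]
eef_rot: [3.141, 0.003, 2.894]
force: [0.5, 0.7, -1.6]
grip_width: 0.0482
grip_force: 20.0
```

Call:
{"name": "jog_arm", "arguments": {
  "motion": [
    [-0.007,-0.03,0,0,0,0,-0.4],
    [-0.007,-0.03,0,0,0,0,-0.4],
    [-0.007,-0.03,0,0,0,0,-0.4],
    [-0.007,-0.03,0,0,0,0,-0.4],
    [-0.007,-0.03,0,0,0,0,-0.4]
  ]
}}

```text
time_s: 28.5
ee_pos: [0.4377, -0.1268, 0.1261]
eef_rot: [-3.142, 0.0, 2.892]
force: [0.6, 0.4, -1.5]
grip_width: 0.0479
grip_force: 20.0
```

Call:
{"name": "jog_arm", "arguments": {
  "motion": [
    [-0.007,-0.03,0,0,0,0,-0.4],
    [-0.007,-0.03,0,0,0,0,-0.4],
    [-0.007,-0.03,0,0,0,0,-0.4],
    [-0.007,-0.03,0,0,0,0,-0.4],
    [-0.007,-0.03,0,0,0,0,-0.4]
  ]
}}

```text
time_s: 29.0
ee_pos: [0.4345, -0.2808, 0.126]
eef_rot: [-3.142, -0.0, 2.892]
force: [0.5, -0.7, -1.3]
grip_width: 0.0482
grip_force: 20.0
```

Call:
{"name": "jog_arm", "arguments": {
  "motion": [
    [0,-0.03,0,0,0,0,-0.4],
    [0,0,0,0,0,0,-0.4],
    [0,0,0,0,0,0,-0.4]
  ]
}}

```text
time_s: 29.3
ee_pos: [0.4271, -0.3086, 0.1257]
eef_rot: [3.141, -0.001, 2.891]
force: [-0.1, 0.7, -1.2]
grip_width: 0.048
grip_force: 20.0
```

```bash
python3 -c "
from h import *
go(.433,-.314,.0265,165.5)
cv2.imwrite('pics/p5.png',cv2.resize(ctrl.camera('scene')[60:210,200:400,::-1],None,fx=4,fy=4,interpolation=2))"
```

```text
rz 0.002  tx -0.0070 ty -0.0037 tz 0.0992 t 29.3 [ 0.4271 -0.3086  0.1257] [ 3.141e+00 -1.000e-03  2.891e+00] [-0.7   0.33  1.68  0.    1.14 -2.02]
```

View pics/p5.png

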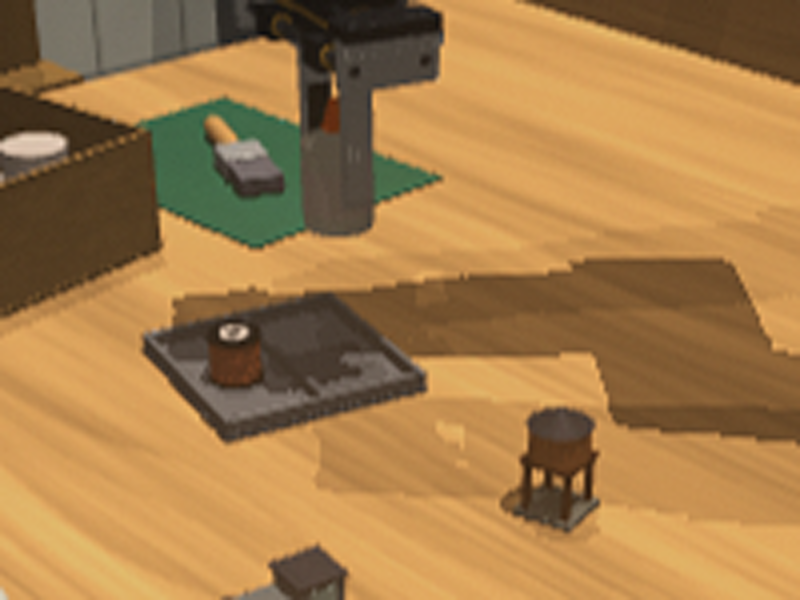

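The small spool stands in its pocket at (235,355) and the bottle hangs upright. I'll correct the remainder and lower it.

Call:
{"name": "jog_arm", "arguments": {
  "motion": [
    [-0.007,-0.004,0,0,0,0,-0.4],
    [0,0,0.03,0,0,0,-0.4],
    [0,0,0.03,0,0,0,-0.4],
    [0,0,0.02,0,0,0,-0.4],
    [0,0,0,0,0,0,-0.4]
  ]
}}

```text
time_s: 29.85
ee_pos: [0.4327, -0.3129, 0.0436]
eef_rot: [3.14, -0.004, 2.893]
force: [-0.5, -0.1, -1.7]
grip_width: 0.0479
grip_force: 20.0
```

Call:
{"name": "jog_arm", "arguments": {
  "motion": [
    [0,0,0.01,0,0,0,-0.4],
    [0,0,0.005,0,0,0,-0.4],
    [0,0,0.002,0,0,0,-0.4],
    [0,0,0,0,0,0,-0.4]
  ]
}}

```text
time_s: 30.25
ee_pos: [0.4334, -0.3143, 0.0291]
eef_rot: [-3.141, 0.0, 2.892]
force: [0.0, -0.1, -1.5]
grip_width: 0.0479
grip_force: 20.0
```

Call:
{"name": "jog_arm", "arguments": {
  "motion": [
    [0,0,0.0022,0,0,0,-0.4],
    [0,0,0,0,0,0,-0.4],
    [0,0,0,0,0,0,0.4],
    [0,0,0,0,0,0,0.4],
    [0,0,0,0,0,0,0.4]
  ]
}}

```text
time_s: 30.75
ee_pos: [0.4333, -0.3143, 0.0268]
eef_rot: [-3.141, 0.0, 2.892]
force: [0.9, -0.0, 0.6]
grip_width: 0.0654
grip_force: 0.0
```

Call:
{"name": "jog_arm", "arguments": {
  "motion": [
    [0,0,-0.02,0,0,0,0.4],
    [0,0,-0.04,0,0,0,0.4],
    [0,0,-0.045,0,0,0,0.4],
    [0,0,-0.045,0,0,0,0.4],
    [0,0,0,0,0,0,0.4]
  ]
}}

```text
time_s: 31.25
ee_pos: [0.4349, -0.3157, 0.1828]
eef_rot: [-3.137, 0.009, 2.892]
force: [-0.2, -0.3, -1.3]
grip_width: 0.0661
grip_force: 0.0
```

Call:
{"name": "jog_arm", "arguments": {
  "motion": [
    [0.04,0.02,0,0,0,0,0.4],
    [0.04,0.02,0,0,0,0,0.4],
    [0.02,0.03,0,0,0,0,0.4],
    [0,0.04,0,0,0,0,0.4],
    [0,0.04,0,0,0,0,0.4]
  ]
}}

```text
time_s: 31.75
ee_pos: [0.3729, -0.143, 0.1765]
eef_rot: [-3.142, 0.0, 2.89]
force: [0.7, 0.7, -0.1]
grip_width: 0.0659
grip_force: 0.0
```

```bash
python3 -c "
from h import *
go(.4,0,.2,165.5)
cv2.imwrite('pics/p6.png',ctrl.camera('scene')[:,:,::-1])
cv2.imwrite('pics/p7.png',ctrl.camera('top')[:,:,::-1])"
```

```text
rz 0.002  tx 0.0096 ty 0.1452 tz -0.0235 t 31.75 [ 0.3729 -0.143   0.1765] [-3.142  0.     2.89 ] [-0.46 -0.01  1.95  0.    1.2  -1.78]
```

View pics/p6.png

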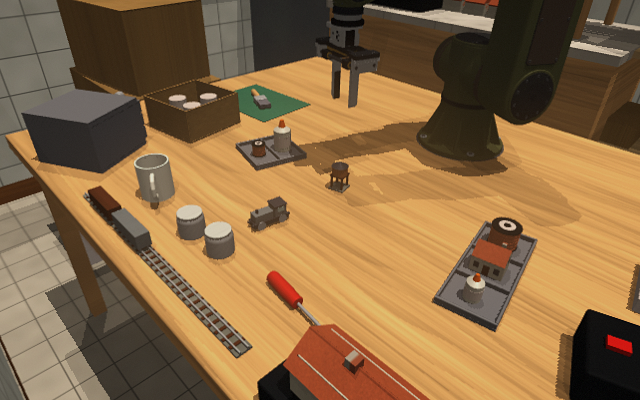

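View pics/p7.png

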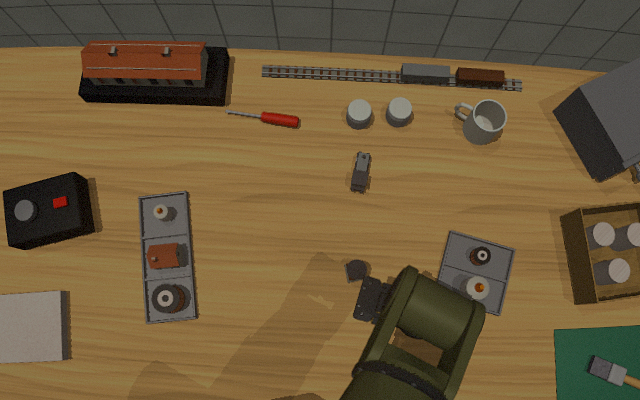

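All five items stand upright in their pockets: small glue (161,212), cottage (164,256), big spool (170,298), small spool (480,256) and big glue (478,287). The engine (361,172) and tower (357,270) haven't moved.

```bash
python3 -c "
from station import ctrl
print(ctrl.hand_in())"
```

```text
the job is handed in; nothing more can be done
None
```

Both kits are made up and handed in at about 32 s of the 122 s allowed; the last pictures show all five items upright in their pockets and the shunting engine and water tower where they were.

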